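# Set up the bench for weighing and grinding a sample

### The arm

A 7-joint arm with a two-finger parallel gripper is mounted at the origin on the work surface. World frame = base frame: x ahead of the robot, y to its left, z up, the work surface at z = 0. Lengths are in m, angles in rad, forces in N, time in s.
With the tool pointing down it reaches from about 0.425 to 0.925 m from the base axis. Payload 6.8 kg.
Tool frame: the origin (TCP) lies where the fingers leave the gripper's body, on its centre line; the fingertips stand 80 mm ahead of it and the grasp point (between the pads) lies 61 mm ahead of it (robot.nose_length is the z of the fingertips in the tool frame, in m); z points along the fingers, y is the line along which they close (so a half turn about z gives the same grasp; the last joint's range is limited). The gripper opens to 88 mm and grips with 3 to 60 N. Pads are 20 mm wide; open, the fingers measure 115 mm over their backs; the gripper's body (75 mm by 178 mm) begins 61 mm behind the grasp point.
Start: joints at [-1.252, 0.477, 0.022, 1.555, -0.011, 1.109, -0.083], TCP at [0.279, 0.614, 0.303] pointing down, gripper open.
Joint ranges: [-2.96, 2.96], [-0.34, 2.1], [-1.41, 1.46], [0.24, 2.44], [-1.37, 4.51], [0.17, 1.92], [-2.96, 2.96]. Speed limits (rad/s): [2.39, 2.39, 3.14, 3.14, 3.14, 3.14, 3.14].

### API

Orientations are given as a unit quaternion [x, y, z, w].
In Python, from workcell import robot, imaging gives the robot as it stands.
- The arm moves only by the tool drive_tool, never from a script. Its arguments are lists of equal length, an entry for each row: "slide": the shift along the tool's x, y, z in units of 40 mm (1.0 is 40 mm), a list of three; "angular": the turn, a rotation vector about the tool's x, y, z in units of 6 degrees (1.0 is 6 degrees), a list of three. In form: {"slide": [[dx, dy, dz], ...], "angular": [[rx, ry, rz], ...]}. A call has 1 to 20 rows; each row shifts and turns the commanded pose from where the row before left it, along the tool's axes as they then stand; what a row does not reach is not made up. A row lasts 1/8 s, in which the tool goes at most 62.5 mm and 10.7 degrees, less where a joint would pass 70% of its speed; a pose out of reach is approached as far as the arm can. A call is refused whole if a number of a shift passes 1 or a number of a turn 1, either way. A call with a gripper value outside its range is refused whole. "jaw" is the finger opening in mm, from 0 to 87.8, set as the call begins (left out, the last holds). The fingers move at their own pace and stop on an object; "grip_force" is the grip in N (left out, the last holds). Time passes only in rows, so rows that do not move let the fingers close. It gives the time, the measured TCP pose, the force, the opening and the grip force at its end, in the units of the state.
- robot.read_state(): the state, without advancing time (a new reading comes with each control period).
- imaging.camera(name): name is "scene" or "top"; returns a dict with "pixels" (400x640x3 uint8, red, green, blue), "range_z" (400x640 float32, m along the optical axis (not along the pixel's ray), 0 where there is no reading), "intrinsics" (3x3 intrinsics, pixels), "world_from_camera" (4x4, takes a point from camera to world coordinates). Camera axes: x right, y up, looking along -z (the intrinsics and any distortion apply to the point x, -y, -z); pixel columns grow to the right and rows downward; lengths in m; the calibration is good to about 2 mm. A picture is of the moment at which its call begins.
- robot.close_job(): hands the job in; it is judged then, once.
The state is a dict: "time": time; "joint_pos": joint angles; "joint_vel": joint speeds; "effort": joint torques, N m; "ee_pos": TCP position; "ee_rot": TCP orientation; "contact_force": force on the tool from outside, world axes, zero at the start; "ft_torque": the same for the moment, N m; "width": opening from 0.0 (shut) to 1.0 (fully open); "grasp_force": force on a finger pad.
Only numpy, scipy, OpenCV 4.12 (cv2) and the standard library are available. Lean on these libraries where they do the work, as an engineer would, in place of code of your own. Each camera call takes 0.05 s, during which the arm holds its last target. There are 200 camera calls.

### The job

Get the bench ready for weighing and grinding: put the open porcelain dish on the middle of the balance pan and stand the small capped vial upright in the middle of the dish; stand the wide jar straight behind the mortar (directly away from the robot, in the robot's x direction) with 8 cm clear between the two, and the shouldered bottle on the bench in that gap, in line and midway between mortar and jar. Set each thing down upright rather than dropping it, and leave the spray bottle, the calculator and the tube rack where they are.

Things in the scene. Friction and masses are not known exactly. Their poses are not given: they have to be found in the camera images.
- dish: Loose open round porcelain dish, white, 50 g: outer diameter 60 mm at the rim (56 at the foot), 20 mm high, wall 3 mm, floor 4 mm thick. Origin at the centre of its underside, z up.
- vial: Loose small glass vial with a white cap of the same width: a plain cylinder 25 mm in diameter, 62 mm high, 30 g; the thinnest of the loose things. Origin at the centre of its underside, z up (upright at the start).
- jar: Loose wide glass jar with a flat white lid of the same width: a plain cylinder 56 mm in diameter, 90 mm high, 250 g. Origin at the centre of its underside, z up (upright at the start).
- bottle: Loose amber glass bottle, 120 g: straight body 40 mm in diameter up to 56 mm, sloping shoulder, narrow neck and cap 23 mm in diameter, 80 mm high in all. Origin at the centre of its underside, z up (upright at the start).
- mortar: Porcelain mortar, fixed to the bench, on the left or the right of the work area: round bowl 100 mm in diameter at its rim, 58 mm high, with a pestle that leans out towards the robot up to 110 mm high and 63 mm from the mortar's centre. Origin at the centre of its underside; its axes are parallel to the world's, so behind it is its +x.
- balance: Top-pan laboratory balance, fixed, on the other side from the mortar: grey case 170 x 130 mm, 42 mm high, display end towards the robot, turned by up to 0.25 rad. Round flat steel pan of diameter 110 mm whose top is 55 mm above the bench. Origin on the bench (z = 0) exactly below the pan's centre; the case runs from -105 to +65 mm in its x and +-65 mm in its y. The pan does not move.
- spray: Bystander: loose white spray bottle, 66 mm in diameter, 172 mm high, its nozzle (at 162 mm) reaching 52 mm out along its -x, at the far left of the work. Origin at the centre of its underside. Leave alone.
- calculator: Bystander: loose black pocket calculator lying flat, 130 x 75 x 14 mm, at the far right of the work. Origin at the centre of its underside, x along its length. Leave alone.
- rack: Bystander: loose white test-tube rack with twelve capped tubes, 70 x 190 mm (long in its y), 90 mm high, beyond the work in the middle. Origin at the centre of its underside. Leave alone.
Things that resemble listed ones, but are neither listed nor needed, are in the scene too. There is more than one size of the dish; the job needs the larger.

How it is judged:
At the end, for the whole second after the job is handed in: Dish on the pan within 15 mm of its centre; vial on the dish's floor within 15 mm of its centre; jar's centre 158 +-15 mm behind the mortar's; bottle between, 75-105 mm from the mortar's centre, 53-83 from the jar's; both within 15 mm sideways; all upright (0.12 rad), released, at rest (horizontal distance between dish and balance below 0.015 m and z of dish in the frame of balance between 0.05 and 0.06 m and horizontal distance between vial and dish below 0.015 m and z of vial in the frame of dish between 0 and 0.009 m and x of jar in the frame of mortar between 0.143 and 0.173 m and y of jar in the frame of mortar between -0.015 and 0.015 m and height (world z) of jar between -0.005 and 0.005 m and horizontal distance between bottle and mortar between 0.075 and 0.105 m and horizontal distance between bottle and jar between 0.053 and 0.083 m and y of bottle in the frame of mortar between -0.015 and 0.015 m and x of bottle in the frame of mortar above 0 m and height (world z) of bottle between -0.005 and 0.005 m and angle between each of dish, vial, jar, bottle's own z axis and vertical below 0.12 rad and linear speed of each of dish, vial, jar, bottle below 0.02 m/s); the robot touches nothing.
It fails at once if a loose thing is dropped or thrown (over 0.7 m/s out of the fingers: a fall of about 25 mm) ((linear speed of dish above 0.7 m/s and contact force between dish and the fingers below 0.01 N) or (linear speed of vial above 0.7 m/s and contact force between vial and the fingers below 0.01 N) or (linear speed of jar above 0.7 m/s and contact force between jar and the fingers below 0.01 N) or (linear speed of bottle above 0.7 m/s and contact force between bottle and the fingers below 0.01 N)).
It fails at once if the spray bottle is disturbed (moved 15 mm or tipped) (distance of spray from where it was at the start of the episode above 0.015 m or angle between spray's own z axis and vertical above 0.25 rad).
It fails at once if the calculator is disturbed (moved 15 mm or tipped) (distance of calculator from where it was at the start of the episode above 0.015 m or angle between calculator's own z axis and vertical above 0.25 rad).
It fails at once if the tube rack is disturbed (moved 15 mm or tipped) (distance of rack from where it was at the start of the episode above 0.015 m or angle between rack's own z axis and vertical above 0.25 rad).
It also fails if it takes over 99 s, if anything falls off the work surface, if the arm or the gripper's body presses on something with over 40 N, if the wrist force passes 120 N, or if a joint passes its speed limit or range.

## Working session

There is one attempt and no reset: what is moved stays moved. The work goes in short steps, Python scripts to look and compute and a tool call to move; the robot and the scene stay as the last step left them, time stands still between calls to the robot, and variables do not carry over. Pictures are saved under pics/ and viewed, at most 14 in all, crops included, and the job is handed in when it is done.

Besides the shell and the picture viewer there is one more tool, called as a command line: name --argument value ..., lists and objects as JSON in quotes. drive_tool: Moves the arm, as the interface text tells. Its arguments: {"type":"object","properties":{"slide":{"type":"array","items":{"type":"array","items":{"type":"number"}}},"angular":{"type":"array","items":{"type":"array","items":{"type":"number"}}},"jaw":{"type":"number"},"grip_force":{"type":"number"}},"required":["slide","angular"]}

```bash
mkdir -p pics; ls; cat > h.py <<'E'
import numpy as np,cv2
from workcell import robot,imaging
def cap(n,save=None):
    d=imaging.camera(n)
    if save: cv2.imwrite(f'pics/{save}.png',cv2.cvtColor(d['pixels'],cv2.COLOR_RGB2BGR))
    return d
def cloud(d):
    K=d['intrinsics'];z=d['range_z'];v,u=np.mgrid[:z.shape[0],:z.shape[1]]
    p=np.stack([(u-K[0,2])/K[0,0]*z,-(v-K[1,2])/K[1,1]*z,-z],-1)
    T=d['world_from_camera'];w=p@T[:3,:3].T+T[:3,3]
    w[z==0]=np.nan
    return w
def ray(d,u,v,h):
    K=d['intrinsics'];T=d['world_from_camera']
    r=T[:3,:3]@np.array([(u-K[0,2])/K[0,0],-(v-K[1,2])/K[1,1],-1]);o=T[:3,3]
    return o+r*(h-o[2])/r[2]
E
python3 - <<'E'
from h import *
print(robot.read_state())
for n in('top','scene'):
    d=cap(n,n+'0');print(n,d['intrinsics'].tolist(),d['world_from_camera'].round(3).tolist())
    np.savez('/tmp/'+n+'0.npz',**d)
E
```

```text
pics
{'time': 0.0, 'joint_pos': array([-1.25210184,  0.47779761,  0.02233992,  1.55645329, -0.01150343,
        1.10930377, -0.08309282]), 'joint_vel': array([-0.0007804 , -0.00124432, -0.00100646, -0.00123436, -0.0009703 ,
        0.00216459,  0.00101641]), 'effort': array([-5.52087272e-05, -5.82843554e+01,  1.53454531e+00, -2.72612482e+01,
       -5.42727811e-02,  1.70171651e-02,  1.51244662e-04]), 'ee_pos': array([0.27923164, 0.61402582, 0.3016825 ]), 'ee_rot': array([ 2.11767986e-01,  9.77319538e-01, -9.07892289e-04, -1.28453958e-04]), 'contact_force': array([ 1.00951391, -0.63015254,  0.07174213]), 'ft_torque': array([ 0.00550207,  0.01355858, -0.01036268]), 'grasp_force': 0.0, 'width': 1.000750447207993}
top [[391.5248424910987, 0.0, 321.796689468706], [0.0, 391.5248424910987, 196.56738914146237], [0.0, 0.0, 1.0]] [[-0.002, 0.994, -0.111, 0.48], [-1.0, 0.0, 0.02, 0.029], [0.02, 0.111, 0.994, 1.028], [0.0, 0.0, 0.0, 1.0]]
scene [[481.5898986243212, 0.0, 324.96087453615877], [0.0, 481.5898986243212, 202.62033524494683], [0.0, 0.0, 1.0]] [[-0.264, -0.792, 0.551, 1.318], [0.965, -0.215, 0.154, 0.197], [-0.004, 0.572, 0.82, 1.123], [0.0, 0.0, 0.0, 1.0]]
```

View pics/top0.png

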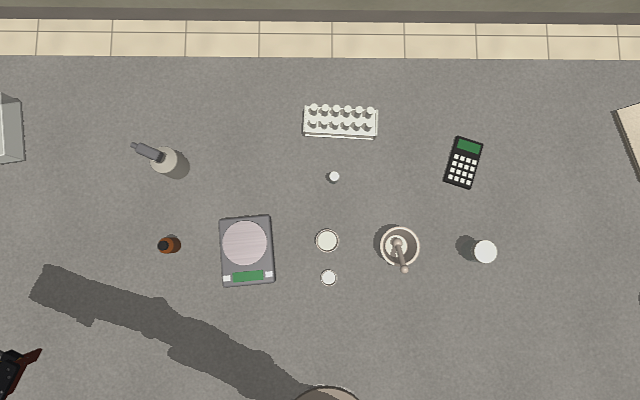

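View pics/scene0.png

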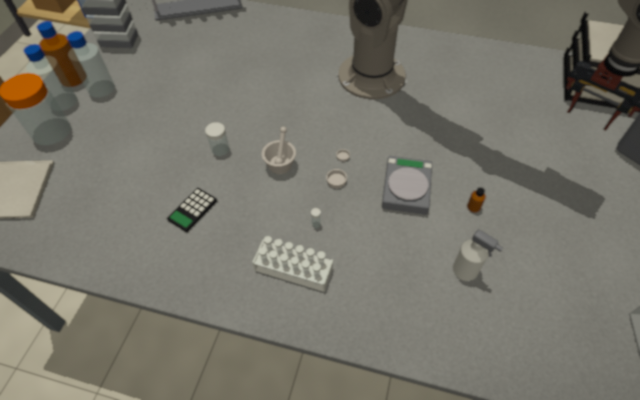

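Top view: bottle (168,245), balance pan (244,243), two dishes (327,240) and (328,277), vial (334,176), mortar (400,246), jar (485,251), spray (163,160), calculator (463,162), rack (340,122). The dish at (327,240) looks larger, so it fits the description. I'll measure both and confirm it in a crop.

```bash
python3 - <<'E'
from h import *
for n in('top','scene'):
    d=dict(np.load('/tmp/'+n+'0.npz'));w=cloud(d)
    m=((w[...,2]>.008)&(w[...,0]>.3)&(w[...,0]<1.0)&(abs(w[...,1])<.6)&(w[...,2]<.25)).astype('uint8')
    k,L,s,c=cv2.connectedComponentsWithStats(m)
    for i in range(1,k):
        if s[i,4]<25: continue
        p=w[L==i];h=np.percentile(p[:,2],98)
        t=p[p[:,2]>h-.006]
        (x,y),r=cv2.minEnclosingCircle(np.float32(t[:,:2]))
        print(n,c[i].round(),s[i,4],'h%.3f'%h,'top c %.4f %.4f r %.4f'%(x,y,r),'ext',np.ptp(t[:,:2],axis=0).round(3),'mean',t[:,:2].mean(0).round(4))
d=dict(np.load('/tmp/top0.npz'))
for g,(u,v) in dict(big=(327,240),small=(328,277),vial=(334,176)).items(): print(g,ray(d,u,v,.02))
a=cv2.imread('pics/top0.png')[160:300,280:440];cv2.imwrite('pics/crop1.png',cv2.resize(a,None,fx=5,fy=4.2857) if 0 else cv2.resize(a,None,fx=4,fy=4,interpolation=cv2.INTER_CUBIC))
E
```

```text
top [340. 120.] 2081 h0.092 top c 0.7886 -0.0379 r 0.0813 ext [0.061 0.159] mean [ 0.7881 -0.0379]
top [463. 162.] 1376 h0.020 top c 0.6860 -0.3653 r 0.0718 ext [0.14  0.105] mean [ 0.6859 -0.3653]
top [164. 160.] 1145 h0.175 top c 0.6788 0.4053 r 0.0342 ext [0.041 0.066] mean [0.6771 0.3991]
top [333. 177.] 103 h0.067 top c 0.6403 -0.0195 r 0.0123 ext [0.023 0.023] mean [ 0.6403 -0.0193]
top [246. 251.] 3632 h0.059 top c 0.4755 0.2012 r 0.0549 ext [0.105 0.109] mean [0.4755 0.2011]
top [399. 247.] 1307 h0.107 top c 0.4134 -0.1810 r 0.0099 ext [0.019 0.019] mean [ 0.4138 -0.1797]
top [327. 240.] 131 h0.024 top c 0.4801 -0.0034 r 0.0298 ext [0.059 0.056] mean [ 0.4812 -0.0053]
top [168. 245.] 313 h0.084 top c 0.4697 0.3927 r 0.0113 ext [0.019 0.021] mean [0.4697 0.3924]
top [479. 251.] 693 h0.094 top c 0.4536 -0.3788 r 0.0281 ext [0.052 0.056] mean [ 0.4536 -0.3786]
top [329. 278.] 52 h0.018 top c 0.3856 -0.0074 r 0.0206 ext [0.038 0.038] mean [ 0.3851 -0.0086]
scene [217. 138.] 555 h0.093 top c 0.4558 -0.3787 r 0.0302 ext [0.055 0.055] mean [ 0.4559 -0.3795]
scene [279. 154.] 917 h0.
[... 297 characters left out ...]
023 top c 0.4799 -0.0025 r 0.0308 ext [0.061 0.057] mean [ 0.4795 -0.0032]
scene [191. 209.] 1054 h0.019 top c 0.6890 -0.3674 r 0.0709 ext [0.138 0.107] mean [ 0.689  -0.3649]
scene [476. 199.] 315 h0.082 top c 0.4685 0.3906 r 0.0131 ext [0.025 0.022] mean [0.4704 0.3921]
scene [315. 217.] 153 h0.066 top c 0.6398 -0.0190 r 0.0127 ext [0.025 0.024] mean [ 0.6406 -0.0196]
scene [474. 255.] 1352 h0.174 top c 0.6817 0.4035 r 0.0337 ext [0.041 0.063] mean [0.6789 0.3999]
scene [293. 261.] 2234 h0.091 top c 0.7894 -0.0377 r 0.0812 ext [0.059 0.159] mean [ 0.789  -0.0369]
big [ 0.48093979 -0.00406284  0.02      ]
small [ 0.38775651 -0.0062824   0.02      ]
vial [ 0.64679643 -0.02288837  0.02      ]
```

View pics/crop1.png

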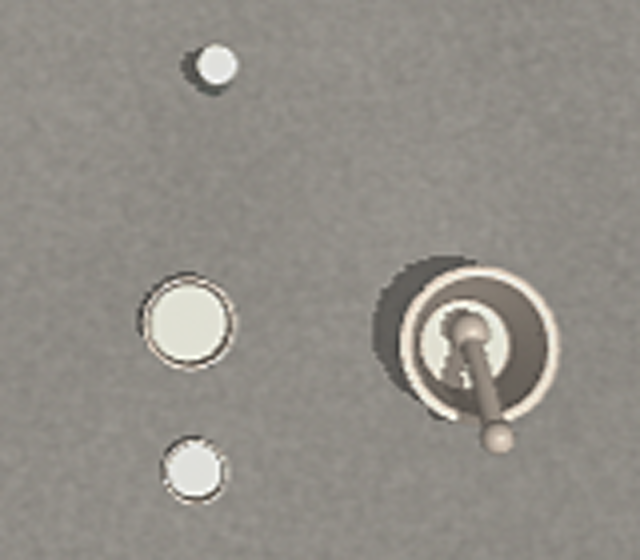

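The crop shows the big dish (188,322) about 92 px wide and the other (194,470) about 66 px. With a measured r of 30 mm against 20 mm, the big one at world (0.480,-0.003) is the dish.

drive_tool --slide '[[0,0,0],[0,0,0],[0,0,0],[0,0,0],[0,0,0],[-1,-1,0],[-1,-1,0],[-1,-1,0],[-1,-1,0],[-1,-1,0],[0,-1,0],[0,-1,0],[0,-1,0],[0,-1,0],[0,-1,0],[0,-1,0],[0,-1,0],[0,-1,0],[0,-1,0],[0,-1,0]]' --angular '[[0,0,-0.9],[0,0,-0.9],[0,0,-0.9],[0,0,-0.9],[0,0,-0.48],[0,0,0],[0,0,0],[0,0,0],[0,0,0],[0,0,0],[0,0,0],[0,0,0],[0,0,0],[0,0,0],[0,0,0],[0,0,0],[0,0,0],[0,0,0],[0,0,0],[0,0,0]]' --jaw 87.8 --grip_force 15

```text
time: 2.6
ee_pos: [0.4793, 0.0132, 0.3025]
ee_rot: [-0.0, 1.0, -0.0, -0.0]
contact_force: [-0.0, 0.5, -0.1]
width: 1.001
grasp_force: 0.0
```

```bash
python3 - <<'E'
from h import *
from scipy.optimize import least_squares
for n in('top','scene'):
    d=dict(np.load('/tmp/'+n+'0.npz'));w=cloud(d)
    def fit(c,lo,hi,r0,r1):
        p=w[(w[...,2]>lo)&(w[...,2]<hi)][:,:2];q=np.hypot(*(p-c).T);p=p[(q>r0)&(q<r1)]
        s=least_squares(lambda a:np.hypot(*(p-a[:2]).T)-a[2],[*c,(r0+r1)/2],loss='soft_l1',f_scale=.002).x;print(n,len(p),s.round(4))
    fit([.463,-.181],.054,.066,.035,.065)
    fit([.48,-.003],.018,.03,.015,.045)
s=robot.read_state();print(s['ee_pos'],s['ee_rot'],s['joint_pos'])
E
```

```text
top 379 [ 0.4661 -0.1806  0.0452]
top 90 [ 0.48   -0.0031  0.028 ]
scene 215 [ 0.4675 -0.1815  0.0456]
scene 50 [ 0.4808 -0.0041  0.0279]
[0.47932443 0.0132097  0.30246416] [-2.35082511e-04  9.99999957e-01 -8.00850837e-06 -1.74146247e-04] [-0.32317675  0.15098205  0.18423379  2.0191153  -0.03334436  0.97461829
  1.44901063]
```

drive_tool --slide '[[-0.02,-0.42,0],[0,0,0.8],[0,0,0.8],[0,0,0.8],[0,0,0.8],[0,0,0.8],[0,0,0.7],[0,0,0.5],[0,0,0.25],[0,0,0]]' --angular '[[0,0,0],[0,0,0],[0,0,0],[0,0,0],[0,0,0],[0,0,0],[0,0,0],[0,0,0],[0,0,0],[0,0,0]]'

```text
time: 3.85
ee_pos: [0.4802, -0.0023, 0.0843]
ee_rot: [-0.0, 1.0, -0.0, -0.001]
contact_force: [0.9, -0.5, 0.4]
width: 0.997
grasp_force: 0.0
```

drive_tool --slide '[[0,0,0],[0,0,0],[0,0,0],[0,0,0],[0,0,0],[0,0,0],[0,0,0]]' --angular '[[0,0,0],[0,0,0],[0,0,0],[0,0,0],[0,0,0],[0,0,0],[0,0,0]]' --jaw 50 --grip_force 12

```text
time: 4.72
ee_pos: [0.4808, -0.0022, 0.085]
ee_rot: [-0.0, 1.0, 0.0, 0.0]
contact_force: [-0.2, -1.0, 5.6]
width: 0.666
grasp_force: 12.0
```

drive_tool --slide '[[0,0,-0.3],[0,0,-0.7],[0,0,-0.8],[0,0,-0.8],[0.03,0.3,0],[0.03,0.8,0],[0.03,0.9,0],[0.03,0.9,0],[0.01,0.9,0],[0,0.8,0],[0,0.5,0],[0,0,0],[0,0,0]]' --angular '[[0,0,0],[0,0,0],[0,0,0],[0,0,0],[0,0,0],[0,0,0],[0,0,0],[0,0,0],[0,0,0],[0,0,0],[0,0,0],[0,0,0],[0,0,0]]'

```text
time: 6.35
ee_pos: [0.4751, 0.2003, 0.1883]
ee_rot: [0.0, 1.0, -0.001, -0.0]
contact_force: [0.2, 0.0, -0.9]
width: 0.667
grasp_force: 12.0
```

drive_tool --slide '[[0,0,0.4],[0,0,0.4],[0,0,0.2],[0,0,0.1],[0,0,0.06],[0,0,0]]' --angular '[[0,0,0],[0,0,0],[0,0,0],[0,0,0],[0,0,0],[0,0,0]]'

```text
time: 7.1
ee_pos: [0.4753, 0.2018, 0.1423]
ee_rot: [-0.0, 1.0, 0.0, 0.0]
contact_force: [-0.6, 1.1, -1.0]
width: 0.668
grasp_force: 12.0
```

drive_tool --slide '[[0,0,0.04],[0,0,0.03],[0,0,0]]' --angular '[[0,0,0],[0,0,0],[0,0,0]]'

```text
time: 7.48
ee_pos: [0.4754, 0.2019, 0.1401]
ee_rot: [-0.0, 1.0, 0.0, 0.0]
contact_force: [-2.3, -1.1, 5.3]
width: 0.671
grasp_force: 12.0
```

drive_tool --slide '[[0,0,0],[0,0,0],[0,0,0],[0,0,0],[0,0,-0.3],[0,0,-0.7],[0,0,-1],[0,0,-1],[0,0,0]]' --angular '[[0,0,0],[0,0,0],[0,0,0],[0,0,0],[0,0,0],[0,0,0],[0,0,0],[0,0,0],[0,0,0]]' --jaw 87.8

```text
time: 8.6
ee_pos: [0.4768, 0.2024, 0.2633]
ee_rot: [-0.0, 1.0, 0.002, 0.003]
contact_force: [-0.2, 0.2, 0.1]
width: 1.0
grasp_force: 0.0
```

drive_tool --slide '[[-0.6,-0.8,0],[-0.7,-0.9,0],[-0.7,-0.9,0],[-0.7,-0.9,0],[-0.7,-0.9,0],[-0.5,-0.8,0],[-0.22,-0.34,0],[0,0,0],[0,0,0]]' --angular '[[0,0,0],[0,0,0],[0,0,0],[0,0,0],[0,0,0],[0,0,0],[0,0,0],[0,0,0],[0,0,0]]' --jaw 60

```text
time: 9.72
ee_pos: [0.6394, -0.0177, 0.2591]
ee_rot: [-0.001, 1.0, 0.001, -0.0]
contact_force: [-0.2, 1.1, 0.9]
width: 0.68
grasp_force: 0.0
```

```bash
python3 - <<'E'
from h import *
for n in ('top','scene'):
    d=cap(n,n+'1');w=cloud(d)
    p=w[(w[...,2]>.07)&(w[...,2]<.085)&(np.hypot(w[...,0]-.4755,w[...,1]-.201)<.045)]
    print(n,len(p),cv2.minEnclosingCircle(np.float32(p[:,:2])) if len(p) else 0)
    p=w[(w[...,2]>.055)&(w[...,2]<.075)&(np.hypot(w[...,0]-.64,w[...,1]+.0195)<.03)]
    print('vial',cv2.minEnclosingCircle(np.float32(p[:,:2])) if len(p) else 0)
print(robot.read_state()['ee_pos'])
E
```

```text
top 109 ((0.4747399687767029, 0.20167046785354614), 0.02974042482674122)
vial 0
scene 98 ((0.47487083077430725, 0.19947054982185364), 0.031288351863622665)
vial ((0.6395838856697083, -0.019062068313360214), 0.014001981355249882)
[ 0.63954578 -0.01780652  0.25942964]
```

drive_tool --slide '[[0,-0.04,0.5],[0,0,0.8],[0,0,0.8],[0,0,0.8],[0,0,0.5],[0,0,0.28],[0,0,0]]' --angular '[[0,0,0],[0,0,0],[0,0,0],[0,0,0],[0,0,0],[0,0,0],[0,0,0]]'

```text
time: 10.7
ee_pos: [0.64, -0.0211, 0.1121]
ee_rot: [-0.0, 1.0, 0.0, -0.0]
contact_force: [0.4, -0.1, -0.2]
width: 0.683
grasp_force: 0.0
```

drive_tool --slide '[[0,0,0],[0,0,0],[0,0,0],[0,0,0],[0,0,0],[0,0,0],[0,0,0],[0,0,0]]' --angular '[[0,0,0],[0,0,0],[0,0,0],[0,0,0],[0,0,0],[0,0,0],[0,0,0],[0,0,0]]' --jaw 15 --grip_force 10

```text
time: 11.7
ee_pos: [0.6403, -0.0213, 0.1126]
ee_rot: [-0.0, 1.0, 0.0, 0.0]
contact_force: [-0.6, 0.4, 4.6]
width: 0.283
grasp_force: 10.0
```

drive_tool --slide '[[0,0,-0.3],[0,0,-0.7],[0,0,-0.9],[0,0,-0.7],[0,0,-0.5],[0.3,0.4,0],[0.6,0.8,0],[0.65,0.85,0],[0.65,0.9,0],[0.65,0.9,0],[0.6,0.8,0],[0.45,0.6,0],[0.23,0.3,0],[0,0,0],[0,0,0],[0,0,0]]' --angular '[[0,0,0],[0,0,0],[0,0,0],[0,0,0],[0,0,0],[0,0,0],[0,0,0],[0,0,0],[0,0,0],[0,0,0],[0,0,0],[0,0,0],[0,0,0],[0,0,0],[0,0,0],[0,0,0]]'

```text
time: 13.7
ee_pos: [0.4755, 0.1994, 0.2362]
ee_rot: [0.001, 1.0, -0.0, 0.0]
contact_force: [-0.4, -0.3, 0.3]
width: 0.284
grasp_force: 10.0
```

drive_tool --slide '[[0,0.04,0.4],[0,0,0.5],[0,0,0.35],[0,0,0.2],[0,0,0.08],[0,0,0.03],[0,0,0]]' --angular '[[0,0,0],[0,0,0],[0,0,0],[0,0,0],[0,0,0],[0,0,0],[0,0,0]]'

```text
time: 14.58
ee_pos: [0.475, 0.2023, 0.1742]
ee_rot: [-0.0, 1.0, 0.0, 0.0]
contact_force: [-0.2, 0.3, -0.4]
width: 0.282
grasp_force: 10.0
```

drive_tool --slide '[[0,0,0.03],[0,0,0]]' --angular '[[0,0,0],[0,0,0]]'

```text
time: 14.82
ee_pos: [0.4749, 0.2022, 0.1728]
ee_rot: [-0.0, 1.0, 0.0, 0.0]
contact_force: [0.6, 0.3, 0.1]
width: 0.288
grasp_force: 10.0
```

drive_tool --slide '[[0,0,0.04],[0,0,0]]' --angular '[[0,0,0],[0,0,0]]'

```text
time: 15.08
ee_pos: [0.475, 0.2023, 0.1714]
ee_rot: [-0.0, 1.0, 0.0, 0.0]
contact_force: [0.2, -0.4, 4.2]
width: 0.285
grasp_force: 10.0
```

drive_tool --slide '[[0,0,0],[0,0,0],[0,0,0],[0,0,0],[0,0,-0.2],[0,0,-0.5],[0,0,-0.8],[0,0,-1],[0,0,-0.5],[0,0,0]]' --angular '[[0,0,0],[0,0,0],[0,0,0],[0,0,0],[0,0,0],[0,0,0],[0,0,0],[0,0,0],[0,0,0],[0,0,0]]' --jaw 55

```text
time: 16.32
ee_pos: [0.4756, 0.2025, 0.2929]
ee_rot: [-0.0, 1.0, 0.001, 0.002]
contact_force: [0.3, 0.2, 0.1]
width: 0.625
grasp_force: 0.0
```

```bash
python3 - <<'E'
from h import *
d=cap('scene','scene2');a=cv2.imread('pics/scene2.png')[100:240,340:520];cv2.imwrite('pics/crop2.png',cv2.resize(a,None,fx=4,fy=4))
print(robot.read_state()['ee_pos'])
E
```

```text
[0.47489608 0.20218769 0.29151246]
```

View pics/crop2.png

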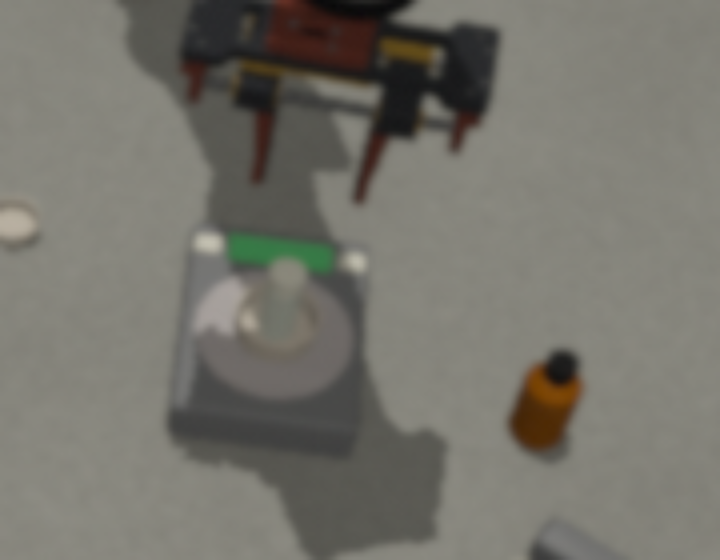

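The vial stands in the dish at crop (285,300), and the bottle is untouched at (545,400). Next is the bottle.

drive_tool --slide '[[0.14,0.7,0],[0,0.9,0],[0,0.9,0],[0,0.9,0],[0,0.8,0],[0,0.54,0],[0,0,0.6],[0,0,0.9],[0,0,0.9],[0,0,0.9],[0,0,0.7],[0,0,0.42],[0,0,0.25],[0,0,0]]' --angular '[[0,0,0],[0,0,0],[0,0,0],[0,0,0],[0,0,0],[0,0,0],[0,0,0],[0,0,0],[0,0,0],[0,0,0],[0,0,0],[0,0,0],[0,0,0],[0,0,0]]' --jaw 87.8

```text
time: 18.12
ee_pos: [0.4691, 0.3916, 0.104]
ee_rot: [-0.0, 1.0, -0.0, -0.0]
contact_force: [-0.7, 0.2, 0.1]
width: 1.0
grasp_force: 0.0
```

drive_tool --slide '[[0,0,0],[0,0,0],[0,0,0],[0,0,0],[0,0,0],[0,0,0],[0,0,0],[0,0,0]]' --angular '[[0,0,0],[0,0,0],[0,0,0],[0,0,0],[0,0,0],[0,0,0],[0,0,0],[0,0,0]]' --jaw 30 --grip_force 15

```text
time: 19.12
ee_pos: [0.4692, 0.3919, 0.1044]
ee_rot: [-0.0, 1.0, 0.0, 0.0]
contact_force: [0.2, 0.8, 1.6]
width: 0.451
grasp_force: 15.0
```

drive_tool --slide '[[0,0,-0.4],[0,0,-0.8],[0,0,-1],[0,0,-1],[0,0,-0.8],[-0.1,-0.6,0],[-0.2,-0.9,0],[-0.2,-1,0],[-0.2,-1,0],[-0.2,-1,0],[-0.2,-1,0],[-0.2,-1,0],[-0.2,-1,0],[-0.2,-1,0],[-0.2,-1,0],[-0.2,-1,0],[-0.08,-1,0],[0,-1,0],[0,-0.9,0],[0,-0.5,0]]' --angular '[[0,0,0],[0,0,0],[0,0,0],[0,0,0],[0,0,0],[0,0,0],[0,0,0],[0,0,0],[0,0,0],[0,0,0],[0,0,0],[0,0,0],[0,0,0],[0,0,0],[0,0,0],[0,0,0],[0,0,0],[0,0,0],[0,0,0],[0,0,0]]'

```text
time: 21.62
ee_pos: [0.5541, -0.168, 0.263]
ee_rot: [0.002, 1.0, -0.0, -0.001]
contact_force: [0.8, -0.2, -0.6]
width: 0.452
grasp_force: 15.0
```

drive_tool --slide '[[0,-0.3,0],[0,0,0],[0,0,0]]' --angular '[[0,0,0],[0,0,0],[0,0,0]]'

```text
time: 22.0
ee_pos: [0.5564, -0.1752, 0.2639]
ee_rot: [-0.001, 1.0, 0.0, -0.0]
contact_force: [0.8, 0.5, -1.3]
width: 0.45
grasp_force: 15.0
```

drive_tool --slide '[[0,-0.14,0],[0,0,0.6],[0,0,0.9],[0,0,0.9],[0,0,0.7],[0,0,0.4],[0,0,0.25],[0,0,0.12],[0,0,0.05],[0,0,0]]' --angular '[[0,0,0],[0,0,0],[0,0,0],[0,0,0],[0,0,0],[0,0,0],[0,0,0],[0,0,0],[0,0,0],[0,0,0]]'

```text
time: 23.25
ee_pos: [0.5569, -0.1819, 0.108]
ee_rot: [-0.0, 1.0, -0.0, 0.0]
contact_force: [0.1, 0.3, -0.9]
width: 0.452
grasp_force: 15.0
```

drive_tool --slide '[[0,0,0.03],[0,0,0.02],[0,0,0]]' --angular '[[0,0,0],[0,0,0],[0,0,0]]'

```text
time: 23.62
ee_pos: [0.5566, -0.1818, 0.1055]
ee_rot: [-0.0, 1.0, 0.0, 0.0]
contact_force: [0.4, -0.8, -0.4]
width: 0.446
grasp_force: 15.0
```

drive_tool --slide '[[0,0,0.04],[0,0,0]]' --angular '[[0,0,0],[0,0,0]]'

```text
time: 23.88
ee_pos: [0.5567, -0.1818, 0.1043]
ee_rot: [-0.0, 1.0, 0.0, 0.0]
contact_force: [-2.3, -0.5, 4.2]
width: 0.451
grasp_force: 15.0
```

drive_tool --slide '[[0,0,0],[0,0,0],[0,0,0],[0,0,0],[0,0,-0.3],[0,0,-0.7],[0,0,-1],[0,0,-1],[0,0,-1],[0,0,0],[0.3,-0.6,0],[0.5,-0.9,0],[0.5,-0.9,0],[0.5,-0.9,0],[0.5,-0.9,0],[0.25,-0.72,0],[0,0,0],[0,0,0],[0,0,0]]' --angular '[[0,0,0],[0,0,0],[0,0,0],[0,0,0],[0,0,0],[0,0,0],[0,0,0],[0,0,0],[0,0,0],[0,0,0],[0,0,0],[0,0,0],[0,0,0],[0,0,0],[0,0,0],[0,0,0],[0,0,0],[0,0,0],[0,0,0]]' --jaw 87.8

```text
time: 26.25
ee_pos: [0.4554, -0.3772, 0.2635]
ee_rot: [-0.001, 1.0, 0.0, -0.0]
contact_force: [0.4, 1.1, -0.3]
width: 1.0
grasp_force: 0.0
```

```bash
python3 - <<'E'
from h import *
for n in ('top','scene'):
    d=cap(n,n+'3');w=cloud(d)
    for g,c,lo,hi,r in(('bottle',(.5567,-.1818),.074,.09,.03),('jar',(.4545,-.3788),.086,.1,.045)):
        p=w[(w[...,2]>lo)&(w[...,2]<hi)&(np.hypot(w[...,0]-c[0],w[...,1]-c[1])<r)]
        print(n,g,len(p),cv2.minEnclosingCircle(np.float32(p[:,:2])) if len(p) else 0)
s=robot.read_state();print(s['ee_pos'],s['joint_pos'])
E
```

```text
top bottle 71 ((0.5567309856414795, -0.18212154507637024), 0.01134373340755701)
top jar 126 ((0.4540461003780365, -0.37134870886802673), 0.02627582661807537)
scene bottle 51 ((0.5564066767692566, -0.18425796926021576), 0.01360940933227539)
scene jar 210 ((0.45397546887397766, -0.38007810711860657), 0.029271353036165237)
[ 0.45532513 -0.3775188   0.26368856] [ 0.29662413  0.3956118   0.3758633   1.82112823 -0.17437088  0.95749404
  2.32010175]
```

drive_tool --slide '[[0.02,-0.04,0.6],[0,0,0.9],[0,0,0.9],[0,0,0.7],[0,0,0.4],[0,0,0.22],[0,0,0]]' --angular '[[0,0,0],[0,0,0],[0,0,0],[0,0,0],[0,0,0],[0,0,0],[0,0,0]]'

```text
time: 27.22
ee_pos: [0.454, -0.3803, 0.1152]
ee_rot: [-0.0, 1.0, 0.0, 0.0]
contact_force: [-0.6, -0.4, 0.4]
width: 0.996
grasp_force: 0.0
```

drive_tool --slide '[[0,0,0],[0,0,0],[0,0,0],[0,0,0],[0,0,0],[0,0,0],[0,0,0]]' --angular '[[0,0,0],[0,0,0],[0,0,0],[0,0,0],[0,0,0],[0,0,0],[0,0,0]]' --jaw 45 --grip_force 25

```text
time: 28.1
ee_pos: [0.454, -0.3802, 0.1154]
ee_rot: [-0.0, 1.0, 0.0, 0.0]
contact_force: [-0.3, 1.3, 6.4]
width: 0.636
grasp_force: 25.0
```

drive_tool --slide '[[0,0,-0.4],[0,0,-0.8],[0,0,-1],[0,0,-0.8],[0,0,-0.5],[-0.4,0.5,0],[-0.7,0.8,0],[-0.8,0.9,0],[-0.8,0.9,0],[-0.8,0.9,0],[-0.5,0.6,0],[-0.27,0.37,0],[0,0,0],[0,0,0],[0,0,0]]' --angular '[[0,0,0],[0,0,0],[0,0,0],[0,0,0],[0,0,0],[0,0,0],[0,0,0],[0,0,0],[0,0,0],[0,0,0],[0,0,0],[0,0,0],[0,0,0],[0,0,0],[0,0,0]]'

```text
time: 29.98
ee_pos: [0.6236, -0.1832, 0.2553]
ee_rot: [0.001, 1.0, -0.0, -0.0]
contact_force: [-0.7, 0.3, -2.4]
width: 0.641
grasp_force: 25.0
```

Down to about 0.118 first, then creep.

drive_tool --slide '[[-0.02,0.03,0.6],[0,0,0.8],[0,0,0.8],[0,0,0.6],[0,0,0.35],[0,0,0.2],[0,0,0.07],[0,0,0],[0,0,0]]' --angular '[[0,0,0],[0,0,0],[0,0,0],[0,0,0],[0,0,0],[0,0,0],[0,0,0],[0,0,0],[0,0,0]]'

```text
time: 31.1
ee_pos: [0.6258, -0.1803, 0.119]
ee_rot: [-0.0, 1.0, -0.0, 0.001]
contact_force: [0.8, 0.6, -1.7]
width: 0.637
grasp_force: 25.0
```

drive_tool --slide '[[0,0,0.03],[0,0,0.02],[0,0,0]]' --angular '[[0,0,0],[0,0,0],[0,0,0]]'

```text
time: 31.48
ee_pos: [0.6254, -0.1801, 0.1162]
ee_rot: [-0.0, 1.0, 0.0, -0.0]
contact_force: [-0.6, 0.5, -2.8]
width: 0.637
grasp_force: 25.0
```

drive_tool --slide '[[0,0,0.04],[0,0,0]]' --angular '[[0,0,0],[0,0,0]]'

```text
time: 31.72
ee_pos: [0.6255, -0.1803, 0.1154]
ee_rot: [-0.0, 1.0, 0.0, 0.0]
contact_force: [-2.0, 0.9, 5.0]
width: 0.638
grasp_force: 25.0
```

Contact. Release, rise, and move clear of the camera view.

drive_tool --slide '[[0,0,0],[0,0,0],[0,0,0],[0,0,0],[0,0,-0.3],[0,0,-0.7],[0,0,-1],[0,0,-1],[0,0,-1],[0,0,-1],[0,0.9,0],[0,0.9,0],[0,0.9,0],[0,0.9,0],[0,0.9,0],[0,0,0],[0,0,0]]' --angular '[[0,0,0],[0,0,0],[0,0,0],[0,0,0],[0,0,0],[0,0,0],[0,0,0],[0,0,0],[0,0,0],[0,0,0],[0,0,0],[0,0,0],[0,0,0],[0,0,0],[0,0,0],[0,0,0],[0,0,0]]' --jaw 87.8

```text
time: 33.85
ee_pos: [0.6253, -0.0013, 0.3153]
ee_rot: [0.0, 1.0, -0.0, 0.0]
contact_force: [-0.4, -0.9, -0.2]
width: 1.0
grasp_force: 0.0
```

```bash
python3 - <<'E'
from h import *
for n in ('top','scene'):
    d=cap(n,n+'4');w=cloud(d)
    for g,c,lo,hi,r in(('bottle',(.5567,-.1818),.074,.09,.03),('jar',(.6255,-.18),.086,.1,.045),('vial',(.475,.202),.115,.13,.03),('dish',(.475,.202),.07,.085,.04)):
        p=w[(w[...,2]>lo)&(w[...,2]<hi)&(np.hypot(w[...,0]-c[0],w[...,1]-c[1])<r)]
        print(n,g,len(p),cv2.minEnclosingCircle(np.float32(p[:,:2])) if len(p) else 0)
E
```

```text
top bottle 72 ((0.5574100017547607, -0.18207554519176483), 0.01178085058927536)
top jar 403 ((0.6250342726707458, -0.18039457499980927), 0.028314799070358276)
top vial 95 ((0.4757934808731079, 0.20167502760887146), 0.012403951957821846)
top dish 122 ((0.47454214096069336, 0.20150573551654816), 0.029759155586361885)
scene bottle 52 ((0.556027889251709, -0.18339388072490692), 0.01328929141163826)
scene jar 275 ((0.6275418996810913, -0.18143074214458466), 0.029214952141046524)
scene vial 63 ((0.4745883345603943, 0.19964659214019775), 0.014803634956479073)
scene dish 110 ((0.4753783941268921, 0.19994710385799408), 0.03128640353679657)
```

View pics/scene4.png

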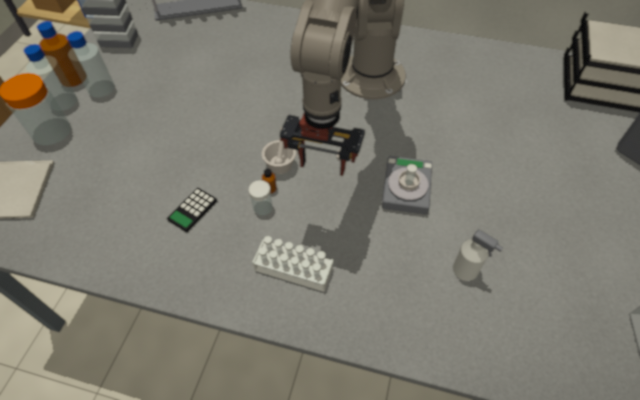

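The picture shows everything upright: mortar (279,155), bottle (269,181) and jar (261,197) in line, and dish and vial on the pan (409,180). All measured offsets are within tolerance.

```bash
python3 -c "
from workcell import robot
print(robot.close_job())"
```

```text
the job is handed in; nothing more can be done
None
```

The job is handed in at about 34 s: the dish and vial are on the balance pan, and the bottle and jar are in line behind the mortar. By the last camera check all four are upright and within tolerance, and the spray bottle, calculator and rack were not touched; the judge's result was not reported back.

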